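Shut the slide files and the slide box

TASK

Close up the slide storage on the lab bench by pushing with the fingertips, without picking anything up: push the teal and the white drawers fully home, keeping the little jar in the teal drawer upright, and fold the lid of the blue slide box down until it is fully shut, without slamming it. Leave the orange drawer out just as it is, and leave the slide box and everything else on the bench where they stand.

Things in the scene. Friction and masses are not known exactly. Their poses are not given: they have to be found in the camera images.
- teal_file: slide file with the teal drawer: grey housing fixed to the bench, 170 deep (x) x 100 wide (y) x 90 high. Origin: centre of its underside; own -x is its front (towards the robot at yaw 0), out of which the drawer slides
- teal_drawer (a joint): how far the teal drawer is out of its housing, in m: 0 = fully home, 0.11 = the stop. Plain slide along the file's own x, about 1 to 2 N to move, stays where it is left
- teal_pull (a point): middle of the outer face of the aluminium pull on the teal drawer's front; moves with the drawer. The pull is a solid block 44 wide, 12 high, standing out 12 from the drawer's front panel (98 wide, 84 high, its top 88 above the bench), its middle 60 above the bench; the housing's top is 90 above the bench, so the front can be pushed from outside by a finger pointing straight down. When home this point lies 107 ahead (-x) of the file's origin
- white_file: slide file with the white drawer: grey housing fixed to the bench, 170 deep (x) x 100 wide (y) x 90 high. Origin: centre of its underside; own -x is its front (towards the robot at yaw 0), out of which the drawer slides
- white_drawer (a joint): how far the white drawer is out of its housing, in m: 0 = fully home, 0.11 = the stop. Plain slide along the file's own x, about 1 to 2 N to move, stays where it is left
- white_pull (a point): middle of the outer face of the aluminium pull on the white drawer's front; moves with the drawer. The pull is a solid block 44 wide, 12 high, standing out 12 from the drawer's front panel (98 wide, 84 high, its top 88 above the bench), its middle 60 above the bench; the housing's top is 90 above the bench, so the front can be pushed from outside by a finger pointing straight down. When home this point lies 107 ahead (-x) of the file's origin
- orange_file: slide file with the orange drawer: grey housing fixed to the bench, 170 deep (x) x 100 wide (y) x 90 high. Origin: centre of its underside; own -x is its front (towards the robot at yaw 0), out of which the drawer slides
- orange_drawer (a joint): how far the orange drawer is out of its housing, in m: 0 = fully home, 0.11 = the stop. Plain slide along the file's own x, about 1 to 2 N to move, stays where it is left
- orange_pull (a point): middle of the outer face of the aluminium pull on the orange drawer's front; moves with the drawer. The pull is a solid block 44 wide, 12 high, standing out 12 from the drawer's front panel (98 wide, 84 high, its top 88 above the bench), its middle 60 above the bench; the housing's top is 90 above the bench, so the front can be pushed from outside by a finger pointing straight down. When home this point lies 107 ahead (-x) of the file's origin
- slide_box: loose blue slide box, 130 (x) x 110 (y) x 45 high without its lid, 0.9 kg or so with slides in it, standing on the bench. Origin: centre of its underside; the lid's hinge runs along the top of its own +x side (the far side)
- lid (a joint): angle of the slide box's lid in rad: 0 = shut flat on the box, 1.57 = standing upright, at most 1.75. The hinge is stiff: the lid stays at any angle; it takes about 1 N near its free edge to turn it
- lid_hinge (a point): middle of the lid's hinge line (parallel to the box's own y), 65 along +x from the box's origin and 45.5 above the bench. From here the lid reaches 130 towards its free edge (110 wide, 6 thick, this line being on its inner side), plus a white tab 10 long and 30 wide
- lid_edge (a point): middle of the free edge of the lid, on its outer (upper when shut) face; moves with the lid
- jar: small amber jar with a white cap, 36 diameter, 36 high, standing loose in the teal drawer. Origin: centre of its underside; z is its axis
- petri: glass dish 60 diameter, 15 high, standing loose on top of the white drawer's housing. Origin: centre of its underside
- beaker: glass beaker with brown contents, 84 diameter, 110 high, loose on the bench. Origin: centre of its underside
- vial: brown glass vial with a black cap, 40 diameter, 60 high, standing loose on the bench near the robot. Origin: centre of its underside
- brush: small brush, 160 long and under 25 high, lying loose on the bench between the robot and the drawers, roughly along y. Its own x runs along it. Origin: its middle, at its underside
Mind the look-alikes: they are no part of the job. There is more than one size of the slide_box; the job needs the largest.

How it is judged:
By the outcome, as a careful person would: the job done as asked, in the order asked, and still so for the second after the job is handed in, with the robot touching nothing.
It also fails if it takes over 72 s, if anything falls off the work surface, if the arm or the gripper's body presses on something with over 40 N, if the wrist force passes 120 N, or if a joint passes its speed limit or range.

ROBOT

A 7-joint arm with a two-finger parallel gripper is mounted at the origin on the work surface. World frame = base frame: x ahead of the robot, y to its left, z up, the work surface at z = 0. Lengths are in m, angles in rad, forces in N, time in s.
With the tool pointing down it reaches from about 0.4 to 0.85 m from the base axis. Payload 10.4 kg.
Tool frame: the origin (TCP) lies between the finger pads; the fingertips stand 22 mm ahead of it and the grasp point (between the pads) lies 3 mm ahead of it; z points along the fingers, y is the line along which they close (so a half turn about z gives the same grasp; the last joint's range is limited). The gripper opens to 85 mm and grips with 20 to 120 N. Pads are 22 mm wide; open, the fingers measure 114 mm over their backs; the gripper's body (76 mm by 85 mm) begins 54 mm behind the grasp point. The pads swing forward as they close: fully open they stand 13 mm farther back than shut.
Start: joints at [1.266, 0.332, -0.065, 1.46, 0.022, 1.35, -0.088], TCP at [0.174, -0.6, 0.253] pointing down, gripper open.
Joint ranges: [-2.6, 2.6], [-0.5, 2.12], [-1.47, 1.34], [0.16, 2.42], [-1.27, 4.41], [0.06, 2.06], [-2.6, 2.6]. Speed limits (rad/s): [2.22, 2.22, 2.79, 2.79, 3.14, 3.14, 3.14].

INTERFACE

Orientations are given as a unit quaternion [x, y, z, w].
In Python, from workcell import manip, camera, ticket, boxes_of, outline_of gives the robot as it stands.
- The arm moves only by the tool carry_out, never from a script. Its argument "deltas" is a list of rows, each a list of 5 numbers: the shift along the tool's x, y, z as a fraction of full scale, then the turn about the tool's z as a fraction of full scale, then the opening, from -1 (shut) to 1 (fully open), so that 0 is half open. In form: [[tx, ty, tz, spin, gripper], ...]. A call has 1 to 20 rows; each row is the pose to reach, as a shift and turn from the pose commanded when the call began, along the tool's axes at that moment; what a row does not reach only later rows make up. Full scale, the value 1, is 150 mm for a shift and 30 degrees for a turn. A row lasts 1/8 s, in which the tool goes at most 62.5 mm and 10.7 degrees, less where a joint would pass 70% of its speed; a pose out of reach is approached as far as the arm can. A call with a number of a shift or a turn outside -1 to 1 is refused whole. A call with a gripper value outside its range is refused whole. The fingers move at their own pace and stop on an object; "force" is the grip in N (left out, the last holds). Time passes only in rows, so rows that repeat a pose let the fingers close. It gives the time, the measured TCP pose, the force, the opening and the grip force at its end, in the units of the state.
- manip.get_obs(): the state, without advancing time (a new reading comes with each control period).
- camera(name): name is "side" or "top"; returns a dict with "img" (400x640x3 uint8, red, green, blue), "depth" (400x640 float32, m along the optical axis (not along the pixel's ray), 0 where there is no reading), "vertical_fov" (degrees; the focal length in pixels is half the picture's height over the tangent of half this angle, whatever the lens; pixels are square), "cx", "cy" (the principal point, pixels), "R" (3x3) and "t" (3): a world point X has camera coordinates R X + t. Camera axes: x right, y down, z forward; pixel columns grow to the right and rows downward; lengths in m; the calibration is good to about 2 mm. A picture is of the moment at which its call begins.
- ticket.hand_in(): hands the job in; it is judged then, once.
Trained networks look in a picture, given as the dict that the camera call returned (one of the last four; its "shot" number tells which), for a name from the list of things; names that differ only in an ending like _2 or _b are one class to them, and where a whole thing is asked for, a point or a joint stands for the part that bears it (a point fixed in the world has none). Each returns a list of dicts, best first, with "conf" (0 to 1); they miss things now and then, are a little off and sometimes report something else, mostly with a low value. They report only what shows in the picture. A call takes as long as a camera call. They do not tell look-alikes from the thing itself.
- boxes_of(query, picture): "position" ([x, y, z] in m, in world coordinates, good to about 4 mm: the middle of the surface that is visible of it).
- outline_of(query, picture): "region" (400x640 bool, what is visible of it).
The state is a dict: "clock": time; "joint_pos": joint angles; "joint_velocities": joint speeds; "tau": joint torques, N m; "position": TCP position; "ee_rot": TCP orientation; "ft_force": force on the tool from outside, world axes, zero at the start; "torque": the same for the moment, N m; "grip_width": opening from 0.0 (shut) to 1.0 (fully open); "grasp_force": force on a finger pad.
Only numpy, scipy, OpenCV 4.12 (cv2) and the standard library are available. Lean on these libraries where they do the work, as an engineer would, in place of code of your own. Each camera call takes 0.05 s, during which the arm holds its last target. There are 200 camera calls.

## Working session

There is one attempt and no reset: what is moved stays moved. The work goes in short steps, Python scripts to look and compute and a tool call to move; the robot and the scene stay as the last step left them, time stands still between calls to the robot, and variables do not carry over. Pictures are saved under pics/ and viewed, at most 10 in all, crops included, and the job is handed in when it is done.

Besides the shell and the picture viewer there is one more tool, called after "Emit:" by a JSON object that holds its "method" and its "body". carry_out: Moves the arm, as the interface text tells. Its arguments: {"type":"object","properties":{"deltas":{"type":"array","items":{"type":"array","items":{"type":"number"}}},"force":{"type":"number"}},"required":["deltas"]}

```bash
mkdir -p pics; ls; cat > h.py <<'E'
import numpy as np, cv2
from workcell import manip, camera, ticket, boxes_of, outline_of
def pts(p):
    d=p["depth"];f=200/np.tan(np.radians(p["vertical_fov"]/2))
    v,u=np.mgrid[:400,:640]
    c=np.stack([(u-p["cx"])/f*d,(v-p["cy"])/f*d,d],-1)
    return (c-np.array(p["t"]))@np.array(p["R"])   # R^T (c-t)
def save(p,n,crop=None,s=1):
    im=p["img"][:,:,::-1]
    if crop: r0,r1,c0,c1=crop; im=im[r0:r1,c0:c1]
    cv2.imwrite("pics/"+n,cv2.resize(im,None,fx=s,fy=s,interpolation=cv2.INTER_CUBIC))
E
python3 - <<'E'
from h import *
o=manip.get_obs();print({k:np.round(v,3) for k,v in o.items()})
for n in("top","side"):
    p=camera(n);save(p,n+"0.png",s=1.25)
    np.savez(n+"0.npz",P=pts(p),img=p["img"])
    for q in["teal_pull","white_pull","orange_pull","teal_file","white_file","orange_file","slide_box","lid","lid_hinge","lid_edge","jar","petri","beaker","vial","brush"]:
        print(n,q,[(np.round(b["position"],3).tolist(),round(b["conf"],2)) for b in boxes_of(q,p)[:4]])
print(manip.get_obs()["clock"])
E
```

```text
pics
{'clock': np.float64(0.0), 'joint_pos': array([ 1.266,  0.333, -0.065,  1.461,  0.022,  1.35 , -0.089]), 'joint_velocities': array([-0.001, -0.   , -0.001, -0.001,  0.002,  0.001,  0.001]), 'tau': array([-0.0000e+00, -6.2544e+01,  4.9000e-02, -3.9161e+01,  1.6000e-02,
        1.0000e-02,  0.0000e+00]), 'position': array([ 0.174, -0.6  ,  0.253]), 'ee_rot': array([ 0.99 ,  0.14 , -0.   , -0.001]), 'ft_force': array([-0.524,  0.502,  0.667]), 'torque': array([-0.046, -0.046, -0.016]), 'grasp_force': np.float64(0.0), 'grip_width': np.float64(0.999)}
top teal_pull [([0.547, -0.138, 0.012], 0.86)]
top white_pull [([0.53, 0.141, 0.019], 0.98), ([0.569, -0.147, 0.049], 0.3)]
top orange_pull [([0.589, -0.006, 0.018], 0.59)]
top teal_file [([0.639, -0.144, 0.092], 0.95), ([0.666, -0.008, 0.089], 0.16)]
top white_file [([0.599, 0.145, 0.091], 0.71)]
top orange_file [([0.666, -0.008, 0.091], 0.72), ([0.496, 0.322, 0.054], 0.61), ([0.548, -0.309, 0.136], 0.18)]
top slide_box [([0.674, -0.309, 0.035], 0.7), ([0.494, -0.321, 0.031], 0.68), ([0.306, -0.272, 0.036], 0.61), ([0.682, 0.155, 0.105
[... 969 characters left out ...]
[0.666, -0.303, 0.036], 0.89), ([0.507, -0.316, 0.034], 0.75), ([0.304, -0.26, 0.042], 0.57)]
side lid [([0.306, -0.279, 0.033], 0.76), ([0.677, -0.312, 0.032], 0.72), ([0.628, -0.127, 0.077], 0.29)]
side lid_hinge [([0.306, -0.274, 0.034], 0.56)]
side lid_edge [([0.673, -0.315, 0.032], 0.9), ([0.546, -0.307, 0.126], 0.69), ([0.304, -0.274, 0.035], 0.65)]
side jar [([0.574, -0.138, 0.047], 0.54)]
side petri [([0.678, 0.165, 0.103], 0.72)]
side beaker [([0.494, 0.317, 0.058], 0.65), ([0.591, -0.01, 0.038], 0.28)]
side vial [([0.312, 0.214, 0.056], 0.94), ([0.536, -0.13, 0.045], 0.34)]
side brush [([0.357, -0.052, 0.021], 0.9), ([0.533, 0.136, 0.035], 0.64), ([0.547, -0.306, 0.124], 0.53)]
1.6
```

View pics/top0.png

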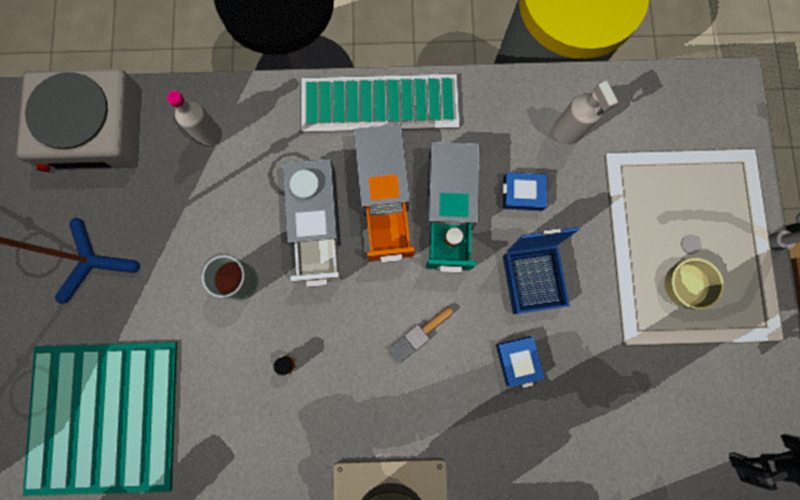

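View pics/side0.png

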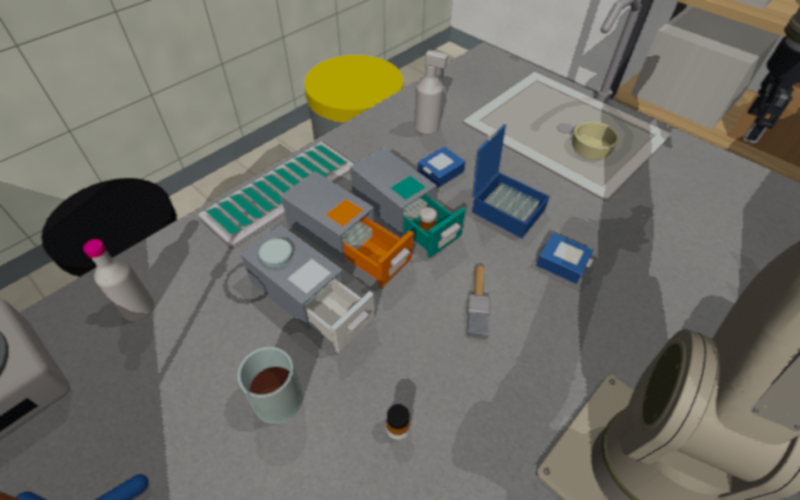

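The largest box is the open one at top-view pixel (537,270). The look-alikes are the small shut boxes at (525,190) and (522,362). The teal drawer front is at (451,265) with the jar at (454,236), and the white drawer front is at (317,280). Next I fit the poses and take one close crop.

```bash
python3 - <<'E'
from h import *
A=[np.load(n+"0.npz") for n in("top","side")]
for n,a in zip(("top","side"),A):
    P=a["P"].reshape(-1,3)
    for name,c in(("teal",(.64,-.144)),("white",(.60,.145)),("orange",(.666,-.008))):
        m=(abs(P[:,2]-.09)<.006)&(abs(P[:,0]-c[0])<.16)&(abs(P[:,1]-c[1])<.07)
        Q=P[m,:2].astype(np.float32)
        # raster cluster
        g=np.zeros((400,400),np.uint8);ij=((Q-np.array(c))/.001+200).astype(int);g[ij[:,0],ij[:,1]]=1
        g=cv2.morphologyEx(g,cv2.MORPH_CLOSE,np.ones((5,5)))
        k,L,S,_=cv2.connectedComponentsWithStats(g)
        for i in range(1,k):
            if S[i,4]<60: continue
            q=Q[L[ij[:,0],ij[:,1]]==i]
            r=cv2.minAreaRect(q);print(n,name,len(q),np.round(r[0],4),np.round(r[1],3),round(r[2],1), "x",q[:,0].min().round(4),q[:,0].max().round(4))
    # box
    m=(abs(P[:,0]-.52)<.12)&(abs(P[:,1]+.315)<.085)&(P[:,2]>.02)&(P[:,2]<.25)
    B=P[m];lid=B[B[:,2]>.06]
    c=lid.mean(0);u,s,vt=np.linalg.svd(lid-c);print(n,"lid c",c.round(4),"normal",vt[2].round(3),"zmax",lid[:,2].max().round(3),"n",len(lid))
    for z0 in(.07,.1,.13,.16):
        q=lid[abs(lid[:,2]-z0)<.012]
        if len(q): print("  z",z0,q.mean(0).round(3),"y",q[:,1].min().round(3),q[:,1].max().round(3),"x",q[:,0].min().round(3),q[:,0].max().round(3))
    q=B[(abs(B[:,2]-.045)<.006)][:,:2].astype(np.float32);r=cv2.minAreaRect(q);print(n,"rim",np.round(r[0],3),np.round(r[1],3),r[2], cv2.boxPoints(r).round(3).tolist())
im=A[0]["img"][160:260,200:480,::-1]
cv2.imwrite("pics/crop.png",cv2.resize(im,None,fx=2.8,fy=2.8,interpolation=cv2.INTER_CUBIC))
E
```

```text
top teal 149 [ 0.5128 -0.1367] [0.096 0.01 ] 85.9 x 0.5055 0.5189
top teal 2440 [ 0.6813 -0.1495] [0.1   0.171] 85.8 x 0.5935 0.7679
top white 155 [0.4922 0.1422] [0.01  0.097] 3.7 x 0.4856 0.4993
top white 2064 [0.6505 0.1521] [0.17  0.101] 3.3 x 0.563 0.7375
top orange 146 [ 0.5391 -0.0134] [0.01  0.098] 4.3 x 0.532 0.5462
top orange 2398 [0.723  0.0015] [0.172 0.1  ] 4.7 x 0.6344 0.8115
top lid c [ 0.5472 -0.3091  0.1338] normal [-0.992 -0.104  0.071] zmax 0.188 n 526
  z 0.07 [ 0.543 -0.31   0.071] y -0.366 -0.259 x 0.538 0.55
  z 0.1 [ 0.545 -0.31   0.101] y -0.366 -0.259 x 0.538 0.551
  z 0.13 [ 0.546 -0.307  0.13 ] y -0.364 -0.258 x 0.541 0.553
  z 0.16 [ 0.548 -0.31   0.161] y -0.366 -0.257 x 0.542 0.556
top rim [ 0.48  -0.321] [0.134 0.112] 6.389657020568848 [[0.40700000524520874, -0.2720000147819519], [0.4189999997615814, -0.3840000033378601], [0.5529999732971191, -0.36899998784065247], [0.5410000085830688, -0.25699999928474426]]
side teal 133 [ 0.5137 -0.138 ] [0.098 0.01 ] 84.7 x 0.5056 0.5222
side teal 1662 [ 0.6826 -0.1505] [0.103 0.173] 86.1 x 0.5944 0.7712
side white 194 [0.4934 0.1415] [0.011 0.096] 3.2 x 0.4855 0.5009
side white 2127 [0.652  0.1505] [0.172 0.101] 3.3 x 0.5637 0.7405
side orange 148 [ 0.54   -0.0149] [0.011 0.099] 5.1 x 0.5309 0.5495
side orange 1908 [7.241e-01 1.000e-04] [0.173 0.102] 4.5 x 0.6352 0.8127
side lid c [ 0.5477 -0.3085  0.1262] normal [-0.993 -0.102  0.061] zmax 0.188 n 745
  z 0.07 [ 0.545 -0.309  0.071] y -0.367 -0.259 x 0.538 0.552
  z 0.1 [ 0.546 -0.308  0.1  ] y -0.37 -0.259 x 0.54 0.554
  z 0.13 [ 0.548 -0.308  0.13 ] y -0.369 -0.258 x 0.542 0.557
  z 0.16 [ 0.549 -0.309  0.16 ] y -0.368 -0.259 x 0.543 0.557
side rim [ 0.48  -0.322] [0.132 0.115] 6.603431701660156 [[0.40700000524520874, -0.2720000147819519], [0.41999998688697815, -0.38600000739097595], [0.5519999861717224, -0.3709999918937683], [0.5389999747276306, -0.25699999928474426]]
```

View pics/crop.png

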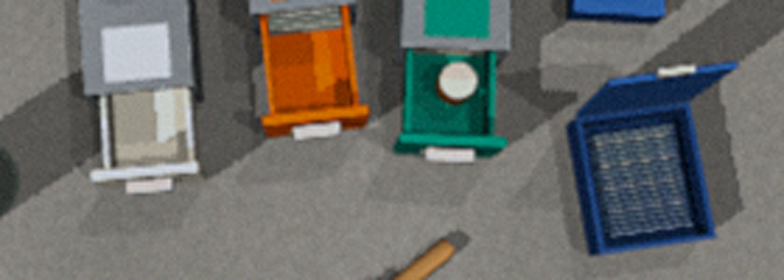

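The crop confirms the choice: the open box with the slotted tray is the largest, and its lid stands upright. The teal drawer holds the jar and is about 79 mm out. The white drawer is about 69 mm out. I start moving with the fingers shut.

Emit:
{"method": "carry_out", "body": {"deltas": [[0.22,-0.2,0,0,-1],[0.44,-0.41,0,0,-1],[0.66,-0.61,0,0,-1],[0.88,-0.82,0,0,-1]]}}

```text
clock: 2.1
position: [0.2671, -0.4442, 0.2535]
ee_rot: [0.99, 0.14, 0.0, 0.0]
ft_force: [1.2, 0.1, 0.3]
grip_width: 0.144
grasp_force: 0.0
```

Emit:
{"method": "carry_out", "body": {"deltas": [[0.22,-0.2,0,0,-1],[0.44,-0.41,0,0,-1],[0.66,-0.61,0,0,-1],[0.88,-0.82,0,0,-1]]}}

```text
clock: 2.6
position: [0.3596, -0.2894, 0.2536]
ee_rot: [0.99, 0.14, 0.0, 0.0]
ft_force: [0.5, 0.0, 0.4]
grip_width: 0.001
grasp_force: 0.0
```

Emit:
{"method": "carry_out", "body": {"deltas": [[0.22,-0.2,0,0.17,-1],[0.44,-0.41,0,0.34,-1],[0.66,-0.61,0,0.5,-1],[0.82,-0.82,0,0.68,-1],[0.82,-0.82,0,0.68,-1]]}}

```text
clock: 3.22
position: [0.4439, -0.1353, 0.2536]
ee_rot: [0.999, -0.035, 0.0, -0.0]
ft_force: [0.1, -1.2, -0.1]
grip_width: 0.003
grasp_force: 0.0
```

Emit:
{"method": "carry_out", "body": {"deltas": [[0,-0.02,0.3,0,-1],[0,-0.02,0.6,0,-1],[0,-0.02,0.9,0,-1],[0,-0.02,1,0,-1]]}}

```text
clock: 3.72
position: [0.4415, -0.1358, 0.1013]
ee_rot: [0.999, -0.037, -0.002, -0.0]
ft_force: [-0.3, 0.0, 0.8]
grip_width: 0.002
grasp_force: 0.0
```

Emit:
{"method": "carry_out", "body": {"deltas": [[0.05,0,0.12,0,-1],[0.1,0,0.21,0,-1],[0.13,0,0.21,0,-1],[0.13,0,0.21,0,-1]]}}

```text
clock: 4.22
position: [0.4634, -0.1369, 0.0726]
ee_rot: [0.999, -0.037, 0.001, 0.0]
ft_force: [-0.3, 0.0, 0.0]
grip_width: -0.005
grasp_force: 0.0
```

```bash
python3 - <<'E'
from h import *
p=camera("side");save(p,"s1.png",(130,290,280,480),3.5)
o=manip.get_obs();print(o["position"],o["ee_rot"])
E
```

```text
[ 0.46312422 -0.13693863  0.07260077] [ 9.99310784e-01 -3.71169612e-02  5.02383687e-04  1.87400144e-04]
```

View pics/s1.png

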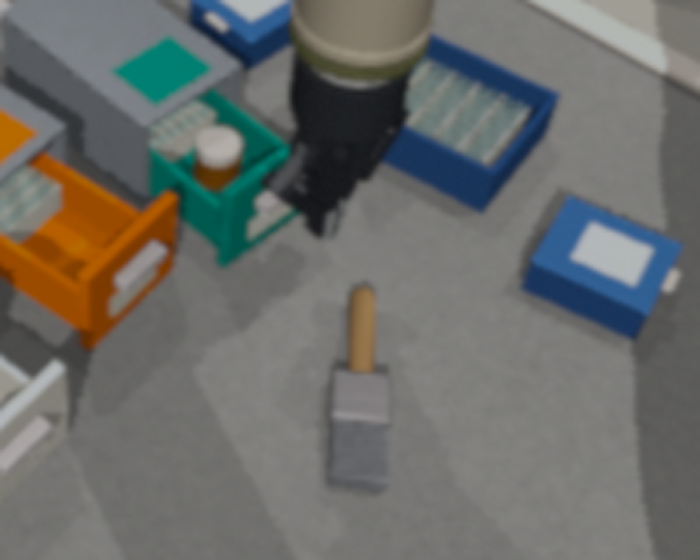

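The finger stands in front of the teal pull (crop (330,220)), and the jar is upright at (220,160). I push slowly.

Emit:
{"method": "carry_out", "body": {"deltas": [[0.05,-0.01,0,0,-1],[0.1,-0.02,0,0,-1],[0.13,-0.02,0,0,-1],[0.16,-0.02,0,0,-1],[0.19,-0.02,0,0,-1],[0.22,-0.02,0,0,-1],[0.26,-0.02,0,0,-1],[0.3,-0.02,0,0,-1],[0.34,-0.02,0,0,-1],[0.38,-0.02,0,0,-1],[0.42,-0.02,0,0,-1],[0.46,-0.02,0,0,-1],[0.5,-0.02,0,0,-1],[0.53,-0.02,0,0,-1],[0.56,-0.02,0,0,-1],[0.59,-0.02,0,0,-1],[0.62,-0.02,0,0,-1],[0.64,-0.02,0,0,-1],[0.64,-0.02,0,0,-1]]}}

```text
clock: 6.65
position: [0.5591, -0.141, 0.072]
ee_rot: [0.999, -0.037, 0.0, 0.0]
ft_force: [0.1, 0.6, -0.8]
grip_width: -0.001
grasp_force: 0.0
```

```bash
cat >> h.py <<'E'
def panel(name,c,org,yaw):
    d=np.array([np.cos(yaw),np.sin(yaw)])
    for n in("top","side"):
        p=camera(n);P=pts(p).reshape(-1,3);P=P[np.isfinite(P).all(1)]
        r=(P[:,:2]-np.array(org))@d; s=(P[:,:2]-np.array(org))@np.array([-d[1],d[0]])
        m=(abs(P[:,2]-.087)<.005)&(r<-.083)&(r>-.22)&(abs(s)<.053)
        print(n,name,m.sum(),"r pct",np.round(np.percentile(r[m],[3,25,50,75,97]),4) if m.sum() else None)
        if name=="teal": print([(np.round(b["position"],3).tolist(),round(b["conf"],2)) for b in boxes_of("jar",p)[:2]])
        yield p
E
python3 - <<'E'
from h import *
P=list(panel("teal",0,(.682,-.150),np.radians(-4.2)))
o=manip.get_obs();print(o["position"],o["ft_force"])
save(P[1],"s2.png",(130,250,300,450),4)
E
```

```text
top teal 31 r pct [-0.1019 -0.0995 -0.0955 -0.0897 -0.0839]
[]
side teal 63 r pct [-0.1348 -0.1294 -0.0984 -0.0931 -0.0832]
[]
[ 0.55871546 -0.14103791  0.07201757] [ 0.02533466  0.19803554 -0.7380455 ]
```

View pics/s2.png

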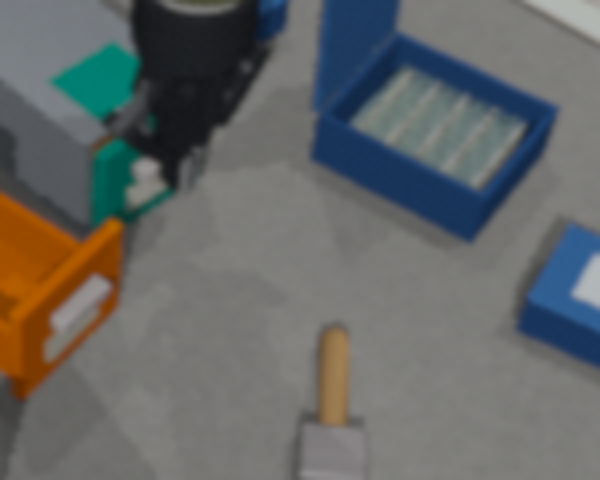

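```bash
python3 - <<'E'
from h import *
p=camera("side");P=pts(p)
for v in range(160,176,2): print(v,[(u,P[v,u].round(3).tolist(),p["img"][v,u].tolist()) for u in(322,325,328)])
E
```

```text
160 [(322, [0.615, -0.114, 0.088], [105, 112, 116]), (325, [0.575, -0.081, 0.14], [57, 79, 78]), (328, [0.568, -0.085, 0.142], [58, 59, 62])]
162 [(322, [0.609, -0.108, 0.09], [109, 113, 118]), (325, [0.603, -0.112, 0.091], [98, 102, 105]), (328, [0.564, -0.08, 0.141], [66, 66, 68])]
164 [(322, [0.604, -0.103, 0.09], [108, 112, 117]), (325, [0.602, -0.112, 0.085], [88, 78, 73]), (328, [0.63, -0.155, 0.034], [54, 67, 56])]
166 [(322, [0.602, -0.101, 0.085], [89, 85, 84]), (325, [0.632, -0.146, 0.031], [65, 78, 59]), (328, [0.59, -0.11, 0.087], [0, 110, 97])]
168 [(322, [0.602, -0.1, 0.079], [78, 81, 77]), (325, [0.591, -0.1, 0.087], [5, 110, 97]), (328, [0.587, -0.107, 0.085], [0, 100, 88])]
170 [(322, [0.6, -0.099, 0.073], [63, 80, 79]), (325, [0.589, -0.098, 0.082], [0, 98, 87]), (328, [0.586, -0.106, 0.079], [0, 83, 72])]
172 [(322, [0.601, -0.101, 0.064], [59, 81, 81]), (325, [0.586, -0.095, 0.079], [0, 95, 84]), (328, [0.586, -0.106, 0.071], [0, 82, 72])]
174 [(322, [0.603, -0.102, 0.054], [57, 81, 80]), (325, [0.586, -0.096, 0.071], [0, 95, 84]), (328, [0.586, -0.107, 0.063], [0, 82, 72])]
```

Through the gap I see points at (0.631, -0.15, 0.033), where the upright jar should be. About 4–5 mm of travel is left.

Emit:
{"method": "carry_out", "body": {"deltas": [[0.01,0,0,0,-1],[0.02,0,0,0,-1],[0.03,0,0,0,-1],[0.04,0,0,0,-1],[0.05,0,0,0,-1],[0.05,0,0,0,-1]]}}

```text
clock: 7.65
position: [0.5655, -0.1415, 0.0717]
ee_rot: [0.999, -0.037, -0.001, 0.0]
ft_force: [-5.5, -0.7, 4.9]
grip_width: -0.002
grasp_force: 2.4
```

Emit:
{"method": "carry_out", "body": {"deltas": [[0.01,0,0,0,-1],[0.02,0,0,0,-1],[0.02,0,0,0,-1]]}}

```text
clock: 8.02
position: [0.5657, -0.1415, 0.0715]
ee_rot: [0.999, -0.037, -0.004, 0.0]
ft_force: [-21.4, 2.0, 16.3]
grip_width: -0.0
grasp_force: 10.7
```

The teal drawer is at its stop: the force rose to 21 N with no further motion. I back off and go across to the white drawer.

Emit:
{"method": "carry_out", "body": {"deltas": [[-0.1,0,0,0,-1],[-0.35,0,0,0,-1],[-0.6,0,-0.15,0,-1],[-0.77,0,-0.33,0,-1],[-0.77,0,-0.33,0,-1]]}}

```text
clock: 8.65
position: [0.4541, -0.1337, 0.1232]
ee_rot: [0.999, -0.037, 0.002, 0.001]
ft_force: [0.2, -0.1, 0.3]
grip_width: -0.003
grasp_force: 0.0
```

Emit:
{"method": "carry_out", "body": {"deltas": [[-0.02,-0.25,0,0,-1],[-0.04,-0.55,0,0,-1],[-0.06,-0.8,0,0,-1],[-0.08,-0.9,0,0,-1]]}}

```text
clock: 9.15
position: [0.4524, 0.0048, 0.1209]
ee_rot: [0.999, -0.036, 0.0, -0.0]
ft_force: [-0.7, -0.5, -0.6]
grip_width: 0.001
grasp_force: 0.0
```

Emit:
{"method": "carry_out", "body": {"deltas": [[-0.02,-0.25,0,-0.1,-1],[-0.04,-0.55,0,-0.2,-1],[-0.06,-0.8,0,-0.26,-1],[-0.08,-0.9,0,-0.26,-1],[-0.08,-0.9,0,-0.26,-1]]}}

```text
clock: 9.78
position: [0.4502, 0.1386, 0.1209]
ee_rot: [0.999, 0.032, -0.0, -0.0]
ft_force: [-0.6, -0.3, 0.2]
grip_width: 0.0
grasp_force: 0.0
```

```bash
python3 - <<'E'
from h import *
P=list(panel("teal",0,(.682,-.150),np.radians(-4.2)))
Q=list(panel("white",0,(.651,.151),np.radians(3.4)))
o=manip.get_obs();print(o["position"],o["ee_rot"],o["clock"])
E
```

```text
top teal 198 r pct [-0.0956 -0.0929 -0.0892 -0.0856 -0.0836]
[]
side teal 77 r pct [-0.095  -0.0935 -0.0925 -0.0884 -0.0837]
[]
top white 96 r pct [-0.1634 -0.1601 -0.1557 -0.0848 -0.0835]
side white 117 r pct [-0.1621 -0.1598 -0.1552 -0.0841 -0.083 ]
[0.45021393 0.13692147 0.12121208] [9.99545412e-01 3.01483401e-02 3.08326738e-05 2.12438100e-04] 10.075
```

The teal front is at -95 mm, which is home. I descend and push the white drawer.

Emit:
{"method": "carry_out", "body": {"deltas": [[0,-0.01,0.12,0,-1],[0,-0.01,0.24,0,-1],[0,-0.01,0.325,0,-1],[0,-0.01,0.325,0,-1]]}}

```text
clock: 10.58
position: [0.4489, 0.1393, 0.0711]
ee_rot: [1.0, 0.031, -0.001, 0.0]
ft_force: [0.3, -0.1, 0.4]
grip_width: -0.001
grasp_force: 0.0
```

Emit:
{"method": "carry_out", "body": {"deltas": [[0.04,0,0,0,-1],[0.07,0,0,0,-1],[0.1,0,0,0,-1],[0.13,0,0,0,-1],[0.17,0,0,0,-1],[0.21,0,0,0,-1],[0.25,0,0,0,-1],[0.29,0,0,0,-1],[0.33,0,0,0,-1],[0.37,0,0,0,-1],[0.41,0,0,0,-1],[0.44,0,0,0,-1],[0.47,0,0,0,-1],[0.5,0,0,0,-1],[0.52,0,0,0,-1],[0.54,0,0,0,-1],[0.55,0,0,0,-1],[0.56,0,0,0,-1],[0.56,0,0,0,-1]]}}

```text
clock: 12.95
position: [0.5339, 0.1447, 0.0726]
ee_rot: [1.0, 0.031, 0.0, -0.0]
ft_force: [-0.6, 0.0, 0.4]
grip_width: 0.001
grasp_force: 0.1
```

Emit:
{"method": "carry_out", "body": {"deltas": [[0.01,0,0,0,-1],[0.02,0,0,0,-1],[0.03,0,0,0,-1],[0.03,0,0,0,-1]]}}

```text
clock: 13.45
position: [0.5347, 0.1449, 0.0723]
ee_rot: [0.999, 0.031, -0.004, 0.001]
ft_force: [-21.1, -3.7, 16.4]
grip_width: -0.001
grasp_force: 10.3
```

The white drawer is at its stop as well (21 N). I back away, rise, and cross over to behind the lid.

Emit:
{"method": "carry_out", "body": {"deltas": [[-0.08,0,0,0,-1],[-0.2,0,-0.1,0,-1],[-0.2,0,-0.4,0,-1],[-0.2,0,-0.7,0,-1],[-0.2,0,-1,0,-1],[-0.2,0,-1,0,-1]]}}

```text
clock: 14.2
position: [0.5099, 0.1439, 0.2261]
ee_rot: [1.0, 0.031, 0.004, -0.0]
ft_force: [0.2, -0.3, -0.7]
grip_width: 0.002
grasp_force: 0.0
```

Emit:
{"method": "carry_out", "body": {"deltas": [[0,0.2,-0.2,0,-1],[0,0.5,-0.39,0,-1],[0,0.8,-0.39,0,-1],[0,1,-0.39,0,-1]]}}

```text
clock: 14.7
position: [0.5174, -0.0091, 0.2805]
ee_rot: [1.0, 0.03, 0.0, 0.0]
ft_force: [0.6, 0.2, 0.4]
grip_width: 0.002
grasp_force: 0.0
```

Emit:
{"method": "carry_out", "body": {"deltas": [[0,0.3,0,0,-1],[0.05,0.6,0,0,-1],[0.1,0.9,0,0,-1],[0.15,1,0,0,-1]]}}

```text
clock: 15.2
position: [0.5489, -0.1583, 0.2797]
ee_rot: [1.0, 0.029, -0.001, 0.0]
ft_force: [0.5, 1.1, 0.7]
grip_width: 0.005
grasp_force: 0.0
```

Emit:
{"method": "carry_out", "body": {"deltas": [[0.1,0.3,0,-0.05,-1],[0.2,0.6,0,-0.09,-1],[0.3,0.9,0,-0.09,-1],[0.3,0.99,0,-0.09,-1],[0.3,0.99,0,-0.09,-1]]}}

```text
clock: 15.82
position: [0.6034, -0.3, 0.2802]
ee_rot: [0.999, 0.054, -0.0, -0.001]
ft_force: [-0.5, 1.6, -0.2]
grip_width: -0.003
grasp_force: 0.0
```

```bash
python3 - <<'E'
from h import *
from scipy.spatial.transform import Rotation as Ro
list(panel("white",0,(.651,.151),np.radians(3.4)))
for n in("top","side"):
    p=camera(n);P=pts(p).reshape(-1,3)
    m=(abs(P[:,0]-.52)<.12)&(abs(P[:,1]+.315)<.085)&(P[:,2]>.02)&(P[:,2]<.2)
    B=P[m];q=B[abs(B[:,2]-.045)<.006][:,:2].astype(np.float32);r=cv2.minAreaRect(q);print(n,np.round(r[0],4),np.round(r[1],3),r[2])
    l=B[(B[:,2]>.06)&(B[:,0]>.53)];print(len(l),l.mean(0).round(4),np.linalg.svd(l-l.mean(0),full_matrices=False)[2][2].round(3))
o=manip.get_obs();print(o["position"],Ro.from_quat(o["ee_rot"]).as_matrix().round(3).tolist(),o["clock"])
save(p,"s3.png",(60,240,330,530),3)
E
```

```text
top white 195 r pct [-0.0952 -0.093  -0.0896 -0.0859 -0.0834]
side white 243 r pct [-0.0943 -0.0927 -0.0895 -0.0856 -0.0832]
top [ 0.4801 -0.3207] [0.135 0.111] 6.389536380767822
530 [ 0.5473 -0.3095  0.1333] [-0.992 -0.105  0.073]
side [ 0.4798 -0.322 ] [0.133 0.116] 7.374807357788086
746 [ 0.5476 -0.3084  0.1261] [-0.993 -0.103  0.061]
[ 0.60365159 -0.29844923  0.28160986] [[0.994, 0.111, 0.001], [0.111, -0.994, 0.0], [0.001, 0.0, -1.0]] 16.025
```

View pics/s3.png

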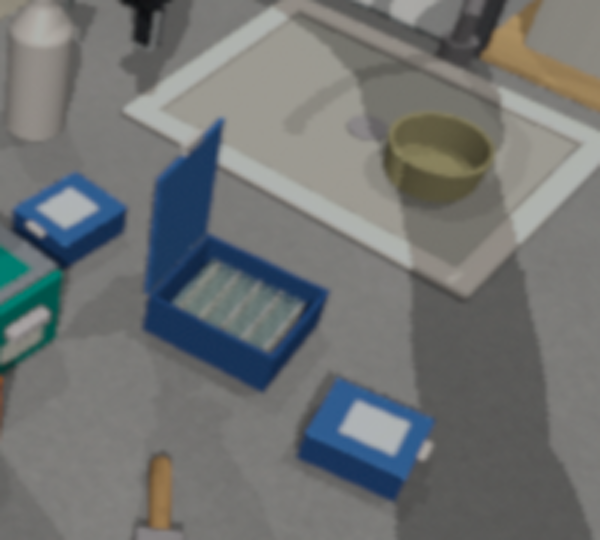

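The lid still stands upright at crop (185,200), and the white drawer is home. I descend behind the lid while a script works out the arc.

Emit:
{"method": "carry_out", "body": {"deltas": [[0,0.06,0.2,0,-1],[0,0.06,0.4,0,-1],[0,0.06,0.6,0,-1],[0,0.06,0.68,0,-1],[0,0.06,0.68,0,-1]]}}

```text
clock: 16.65
position: [0.6043, -0.3088, 0.1791]
ee_rot: [0.998, 0.055, -0.0, -0.0]
ft_force: [0.4, -0.2, 0.3]
grip_width: -0.003
grasp_force: 0.0
```

```bash
cat > arc.py <<'E'
from h import *
o=manip.get_obs();y=np.radians(6.3);dx,dy=o["position"][:2]-np.array([.5446,-.3142])
print("b",round(dx*np.cos(y)+dy*np.sin(y),4),"s",round(-dx*np.sin(y)+dy*np.cos(y),4),"z",o["position"][2].round(4),o["ft_force"].round(1))
def T(th,r=.11): c,s=np.cos(th),np.sin(th); return np.array([-(r*c-.006*s)+.011, .0455+r*s+.006*c+.022])
a=T(np.radians(90));print("90:",a.round(4))
for hi,lo in((90,45),(45,5)):
    a=T(np.radians(hi));print(hi,lo,T(np.radians(lo)).round(4),[[*( (t-a)*[1,-1]/.15).round(3)] for t in(T(np.radians(x)) for x in np.linspace(hi,lo,19)[1:])])
print("0:",T(0).round(4))
E
python3 arc.py | sed 's/np.float64//g'
```

```text
b 0.0599 s -0.0012 z 0.1791 [ 0.4 -0.2  0.3]
90: [0.017  0.1775]
90 45 [-0.0625  0.1495] [[(-0.032), (-0.001)], [(-0.064), (-0.001)], [(-0.096), (0.001)], [(-0.128), (0.004)], [(-0.16), (0.009)], [(-0.191), (0.015)], [(-0.222), (0.022)], [(-0.253), (0.031)], [(-0.284), (0.041)], [(-0.314), (0.052)], [(-0.343), (0.064)], [(-0.372), (0.078)], [(-0.4), (0.093)], [(-0.428), (0.11)], [(-0.455), (0.127)], [(-0.481), (0.146)], [(-0.506), (0.166)], [(-0.53), (0.187)]]
45 5 [-0.0981  0.0831] [[(-0.021), (0.019)], [(-0.041), (0.04)], [(-0.06), (0.061)], [(-0.079), (0.082)], [(-0.096), (0.105)], [(-0.113), (0.128)], [(-0.129), (0.152)], [(-0.144), (0.176)], [(-0.157), (0.201)], [(-0.17), (0.226)], [(-0.182), (0.252)], [(-0.193), (0.278)], [(-0.203), (0.305)], [(-0.212), (0.332)], [(-0.22), (0.359)], [(-0.227), (0.387)], [(-0.232), (0.415)], [(-0.237), (0.443)]]
0: [-0.099   0.0735]
```

Emit:
{"method": "carry_out", "body": {"deltas": [[-0.05,0,0.005,0,-1],[-0.1,0,0.01,0,-1],[-0.14,0,0.01,0,-1],[-0.17,0,0.01,0,-1],[-0.2,0,0.01,0,-1],[-0.23,0,0.01,0,-1],[-0.26,0,0.01,0,-1],[-0.285,0,0.01,0,-1]]}}

```text
clock: 17.65
position: [0.5618, -0.314, 0.1778]
ee_rot: [0.999, 0.055, 0.0, 0.0]
ft_force: [0.9, -0.7, 0.0]
grip_width: 0.005
grasp_force: 0.4
```

Emit:
{"method": "carry_out", "body": {"deltas": [[-0.03,0,0,0,-1],[-0.065,0,0,0,-1],[-0.095,0,0,0,-1],[-0.13,0,0.005,0,-1],[-0.16,0,0.01,0,-1],[-0.19,0,0.015,0,-1],[-0.22,0,0.02,0,-1],[-0.255,0,0.03,0,-1],[-0.285,0,0.04,0,-1],[-0.315,0,0.05,0,-1],[-0.345,0,0.065,0,-1],[-0.37,0,0.08,0,-1],[-0.4,0,0.095,0,-1],[-0.43,0,0.11,0,-1],[-0.455,0,0.125,0,-1],[-0.48,0,0.145,0,-1],[-0.505,0,0.165,0,-1],[-0.53,0,0.185,0,-1]]}}

```text
clock: 19.9
position: [0.4825, -0.3227, 0.1496]
ee_rot: [0.999, 0.054, -0.0, 0.0]
ft_force: [0.5, 0.2, -0.2]
grip_width: 0.004
grasp_force: 0.4
```

```bash
python3 - <<'E'
from h import *
exec(open("arc.py").read().split("def T")[0])
p=camera("side");save(p,"s4.png",(100,240,380,540),3.5)
E
```

```text
b -0.0627 s -0.0016 z 0.1496 [ 0.5  0.2 -0.2]
```

View pics/s4.png

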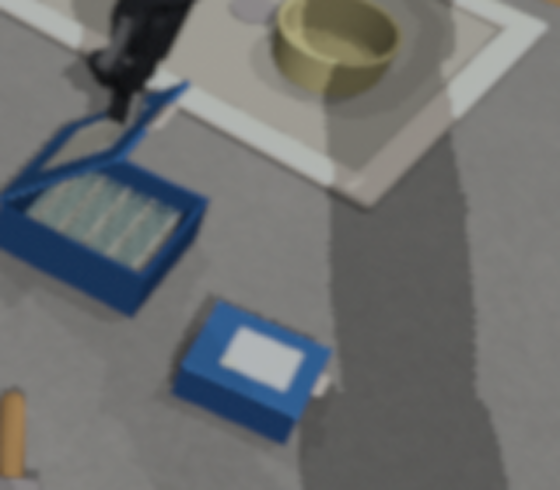

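The lid is about half folded, with the fingertip on its outer face at crop (125,110), and the box has not moved. I continue along the arc.

Emit:
{"method": "carry_out", "body": {"deltas": [[-0.02,0,0.02,0,-1],[-0.04,0,0.04,0,-1],[-0.06,0,0.06,0,-1],[-0.08,0,0.08,0,-1],[-0.095,0,0.105,0,-1],[-0.115,0,0.13,0,-1],[-0.13,0,0.15,0,-1],[-0.145,0,0.175,0,-1],[-0.155,0,0.2,0,-1],[-0.17,0,0.225,0,-1],[-0.18,0,0.25,0,-1],[-0.195,0,0.28,0,-1],[-0.205,0,0.305,0,-1],[-0.21,0,0.33,0,-1],[-0.22,0,0.36,0,-1],[-0.225,0,0.385,0,-1],[-0.23,0,0.41,0,-1],[-0.235,0,0.43,0,-1],[-0.235,0,0.445,0,-1]]}}

```text
clock: 22.32
position: [0.4477, -0.3265, 0.0829]
ee_rot: [0.999, 0.054, -0.0, 0.0]
ft_force: [-0.9, 0.1, 0.7]
grip_width: -0.004
grasp_force: 0.3
```

Emit:
{"method": "carry_out", "body": {"deltas": [[0,0,0.01,0,-1],[0,0,0.02,0,-1],[0,0,0.03,0,-1],[0,0,0.04,0,-1],[0,0,0.05,0,-1],[0,0,0.06,0,-1],[0,0,0.065,0,-1],[0,0,0.065,0,-1]]}}

```text
clock: 23.32
position: [0.4478, -0.3265, 0.0736]
ee_rot: [0.999, 0.054, -0.0, 0.0]
ft_force: [-1.9, 0.7, 5.3]
grip_width: -0.001
grasp_force: 2.3
```

Emit:
{"method": "carry_out", "body": {"deltas": [[0,0,0.005,0,-1],[0,0,0.01,0,-1],[0,0,0.01,0,-1]]}}

```text
clock: 23.7
position: [0.4479, -0.3266, 0.0733]
ee_rot: [0.999, 0.054, -0.0, 0.0]
ft_force: [-7.0, 4.0, 20.2]
grip_width: -0.0
grasp_force: 9.6
```

The lid is firmly down (20 N with no further motion). I lift straight up and check.

Emit:
{"method": "carry_out", "body": {"deltas": [[0,0,-0.05,0,-1],[0,0,-0.2,0,-1],[0,0,-0.5,0,-1],[0,0,-0.8,0,-1],[0,0,-1,0,-1]]}}

```text
clock: 24.32
position: [0.4483, -0.3266, 0.2241]
ee_rot: [0.999, 0.055, 0.001, 0.001]
ft_force: [0.4, 0.4, 0.0]
grip_width: -0.002
grasp_force: 0.0
```

Emit:
{"method": "carry_out", "body": {"deltas": [[-0.2,0.3,-0.1,0,-1],[-0.4,0.6,-0.2,0,-1],[-0.6,0.9,-0.2,0,-1],[-0.7,1,-0.2,0,-1],[-0.7,1,-0.2,0,-1]]}}

```text
clock: 24.95
position: [0.3586, -0.4878, 0.2513]
ee_rot: [0.999, 0.053, -0.0, -0.0]
ft_force: [0.2, 0.1, 0.1]
grip_width: -0.001
grasp_force: 0.0
```

```bash
python3 - <<'E'
from h import *
a0=np.load("side0.npz")["img"]
list(panel("teal",0,(.682,-.150),np.radians(-4.2)));list(panel("white",0,(.651,.151),np.radians(3.4)))
for n in("top","side"):
    p=camera(n);P=pts(p).reshape(-1,3)
    m=(abs(P[:,0]-.475)<.085)&(abs(P[:,1]+.3213)<.075)&(P[:,2]>.04)&(P[:,2]<.07)
    B=P[m];r=cv2.minAreaRect(B[:,:2].astype(np.float32));print(n,np.round(r[0],4),np.round(r[1],3),r[2],"z",np.percentile(B[:,2],[5,50,95]).round(4))
    A=np.c_[B[:,:2],np.ones(len(B))];A=A[B[:,2]>.048];print("slope",np.linalg.lstsq(A,B[B[:,2]>.048][:,2],rcond=None)[0].round(4))
    d=np.array([np.cos(.082),np.sin(.082)]);r=(P[:,:2]-[.7235,.001])@d;s=(P[:,:2]-[.7235,.001])@[-d[1],d[0]]
    k=(abs(P[:,2]-.087)<.005)&(r<-.1)&(r>-.22)&(abs(s)<.05);print("orange",np.percentile(r[k],[3,50,97]).round(4))
    for q in("petri","beaker","vial","brush"): print(q,[np.round(b["position"],3).tolist() for b in boxes_of(q,p)[:1]])
    # white cap pixels seen through any gap skipped
save(p,"s5.png",(60,360,130,530),1.9);print(manip.get_obs()["ft_force"],manip.get_obs()["clock"])
E
```

```text
top teal 197 r pct [-0.0955 -0.093  -0.0895 -0.0858 -0.0833]
[]
side teal 167 r pct [-0.0948 -0.0931 -0.0903 -0.0864 -0.0832]
[]
top white 195 r pct [-0.0952 -0.0928 -0.0895 -0.086  -0.0834]
side white 240 r pct [-0.0942 -0.0929 -0.0901 -0.0862 -0.0832]
top [ 0.4725 -0.3211] [0.14  0.111] 6.347683906555176 z [0.0477 0.0509 0.054 ]
slope [-0.0007  0.0002  0.0516]
orange [-0.1899 -0.1852 -0.1802]
petri [[0.681, 0.155, 0.105]]
beaker [[0.495, 0.324, 0.053]]
vial [[0.32, 0.21, 0.059]]
brush [[0.365, -0.064, 0.015]]
side [ 0.474 -0.323] [0.14  0.116] 6.017546653747559 z [0.0448 0.052  0.0544]
slope [ 0.0026 -0.0014  0.0504]
orange [-0.1894 -0.1852 -0.1796]
petri [[0.674, 0.164, 0.103]]
beaker [[0.494, 0.32, 0.059]]
vial [[0.312, 0.215, 0.06]]
brush [[0.357, -0.056, 0.02]]
[ 0.0445621  -0.54338755 -1.11365629] 25.75
```

View pics/s5.png

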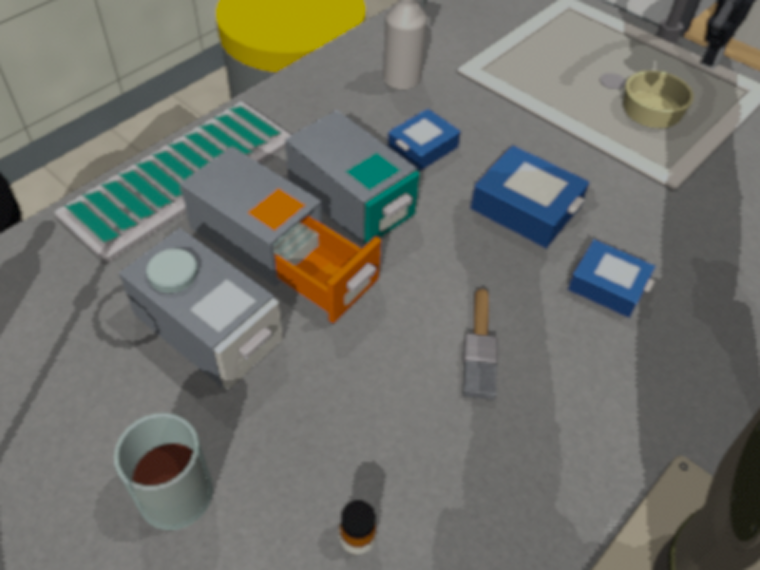

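The teal front (390,205) and white front (250,340) are flush with their housings. The box lid (530,190) is flat at 51 mm, the orange drawer is still out as before, and nothing else has moved. I hand the job in.

```bash
python3 -c "
from h import *
print(ticket.hand_in())"
```

```text
the job is handed in; nothing more can be done
None
```

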